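# Open the dust extractor's filter cover

## Task

Press the snap tab beside the filter cover fully in, then push the released cover along its seat until it is completely off the seat and lies flat on the ledge of the housing, with the filter uncovered. Only press and push with the fingertips: do not pick the cover up, and leave the other things on the bench where they are. Finish with the hand clear.

Things in the scene. Friction and masses are not known exactly. Their poses are not given: they have to be found in the camera images.
- housing: Fixed low filter housing of a dust extractor, painted green, 228 x 124 mm, 58 mm tall. Origin on the bench under its middle. +x (level) is the way the cover slides, from the seat (half at -x) to a bare parking ledge (half at +x). The snap tab is on its +y side; a black hose port, 56 mm across, 75 mm long, top 58 mm up, sticks out of its -y side. Yaw 0.6 to 2.0 rad.
- cover_mid (a point): Centre of the loose steel cover plate, 90 mm along the slide, 100 across, 5 thick, 0.18 to 0.35 kg; axes as the housing's. A crosswise rib (60 mm across, 10 thick, 18 tall) stands on it 5 mm ahead (+x) of the centre; the plate is bare behind the rib. About 2 mm of play while latched. In the housing's frame: seated x -65, y 0, z 52.5 mm; fully on the ledge x 30 to 57, z 50.5.
- rib_top (a point): Middle of the top of the cover's rib, 23 mm above the cover's underside (73 mm above the bench while seated).
- tab_top (a point): Middle of the top of the snap tab: a black ribbed pad, 30 mm along the slide, 34 across, beside the seat at x -65, y 95 mm in the housing's frame. Its top is 71 to 72 mm above the bench when out, 64 when fully in, always proud of what is round it. Its arm reaches through a gap in the rail into a notch in the cover's edge and blocks the cover until the tab is in.
- tab (a joint): Press of the snap tab, m: 0 to 0.001 out (latched), 0.008 fully in (straight down, end stop). It resists with about 3 N, has no return spring and stays in when let go; the cover is free from about 0.006.
- seat_mid (a point): Fixed. Middle of the seat over the paper filter, at its top: x -65, y 0, z 50 mm in the housing's frame. The seat spans x -115 to -15 mm, with rails on both sides and a wall at its rear, 57 mm above the bench; open towards the ledge.
- ledge_mid (a point): Fixed. Middle of the parking ledge's top: x 43.5, y 0, z 48 mm in the housing's frame (2 mm below the seat). The ledge spans x -15 to 102 mm, 112 mm wide, with a 10 mm rim on both sides and at the far end that stops the cover.
- tape: Bystander, loose: yellow tape measure, 66 x 36 x 60 mm tall, standing on the bench beside the ledge. Origin at its underside.
- gluepot: Bystander, loose: squat jar, 60 mm across, 70 mm tall, standing on the bench on the hose-port side of the ledge. Origin at its underside.
- offcut: Bystander, loose: wooden offcut 36 x 85 x 22 mm tall, lying behind the closed end of the housing. Origin at its underside.
- screwdriver: Bystander, loose: screwdriver lying on the bench to the right. Origin at its underside.
- mallet: Bystander, loose: hammer lying on the bench to the left. Origin at its underside.
- tin: Bystander, loose: open steel tin, 72 mm across, 85 mm tall, to the left. Origin at its underside.
- pushstick: Bystander, loose: plywood push stick, 280 x 70 x 16 mm, lying to the right. Origin at its underside.
Not all that is in view belongs to the job. Of the things that look like the part that bears cover_mid, the middle-sized one is meant.

How it is judged:
On the way, in this order (a step that is already met when the one before it is completed fails the run):
1. the tab is pressed in while the cover still lies on its seat (value of joint tab above 0.0065 m and x of cover_mid in the frame of housing below -0.055 m), for 0.1 s.
2. the cover has been pushed off its seat (x of cover_mid in the frame of housing above 0.029 m), for 0.2 s.
At the end, for the whole second after the job is handed in: The tab is in (at least 6.5 mm), and the cover lies flat (within 0.06 rad) on the ledge, its rear edge past the end of the seat (centre at least 29 mm and at most 65 mm ahead of the housing's middle) (value of joint tab above 0.0065 m and x of cover_mid in the frame of housing between 0.029 and 0.065 m and horizontal distance between cover_mid and ledge_mid below 0.025 m and z of cover_mid in the frame of housing between 0.046 and 0.0545 m and angle between cover_mid's own z axis and vertical below 0.06 rad); the robot touches nothing.
It fails at once if the cover is lifted (more than 15 mm above its seated height) (z of cover_mid in the frame of housing above 0.0675 m).
It fails at once if the cover is tipped up (angle between cover_mid's own z axis and vertical above 0.3 rad).
It fails at once if another thing on the bench is moved more than 30 mm (distance of any of tape, gluepot, offcut, screwdriver, mallet, tin, pushstick from where it was at the start of the episode above 0.03 m).
It also fails if it takes over 42 s, if anything falls off the work surface, if the arm or the gripper's body presses on something with over 40 N, if the wrist force passes 120 N, or if a joint passes its speed limit or range.

## Robot

A 7-joint arm with a two-finger parallel gripper is mounted at the origin on the work surface. World frame = base frame: x ahead of the robot, y to its left, z up, the work surface at z = 0. Lengths are in m, angles in rad, forces in N, time in s.
With the tool pointing down it reaches from about 0.425 to 1.025 m from the base axis. Payload 9.4 kg.
Tool frame: the origin (TCP) lies midway between the tips of the shut fingers; the grasp point (between the pads) lies 19 mm behind it; z points along the fingers, y is the direction in which the jaws open and shut (so a half turn about z gives the same grasp; the last joint's range is limited). The gripper opens to 85 mm and grips with 20 to 120 N. Pads are 22 mm wide; open, the fingers measure 114 mm over their backs; the gripper's body (76 mm by 85 mm) begins 54 mm behind the grasp point. The pads swing forward as they close: fully open they stand 13 mm farther back than shut.
Start: joints at [-1.379, 0.599, -0.003, 1.599, 0.002, 0.943, -0.08], TCP at [0.193, 0.699, 0.231] pointing down, gripper open.
Joint ranges: [-2.57, 2.57], [-0.35, 1.97], [-1.29, 1.29], [0.11, 2.56], [-1.05, 4.19], [0.11, 1.86], [-2.63, 2.63]. Speed limits (rad/s): [2.22, 2.22, 3.01, 3.01, 3.14, 3.14, 3.14].

## Interface

Orientations are given as a unit quaternion [w, x, y, z].
In Python, from station import robot, imaging, workorder gives the robot as it stands.
- The arm moves only by the tool step_arm, never from a script. Its argument "targets" is a list that holds one entry, the list of rows, each a list of 7 numbers: the turn, a rotation vector about the tool's x, y, z in rad, then the shift along the tool's x, y, z in cm, then the closure, from 0 (fully open) to 1 (shut). In form: [[[rx, ry, rz, x, y, z, claw], ...]]. A call has 1 to 8 rows; each row shifts and turns the commanded pose from where the row before left it, along the tool's axes as they then stand; what a row does not reach is not made up. A row lasts 1/10 s, in which the tool goes at most 50 mm and 8.59 degrees, less where a joint would pass 70% of its speed; a pose out of reach is approached as far as the arm can. A call with a gripper value outside its range is refused whole. The fingers move at their own pace and stop on an object; "grip_force" is the grip in N (left out, the last holds). Time passes only in rows, so rows that do not move let the fingers close. It gives the time, the measured TCP pose, the force and the opening at its end, in the units of the state.
- robot.get_obs(): the state, without advancing time (a new reading comes with each control period).
- imaging.snapshot(name): name is "side" or "top" or "wrist"; returns (picture, depth): 384x512x3 uint8, blue, green, red; 384x512 float32, m along the optical axis (not along the pixel's ray), 0 where there is no reading.
- imaging.camera_model(name): a dict with "K" (3x3 intrinsics, pixels), "R" (3x3) and "t" (3): a world point X has camera coordinates R X + t. Camera axes: x right, y down, z forward; pixel columns grow to the right and rows downward; lengths in m; the calibration is good to about 2 mm. A picture is of the moment at which its call begins: read the wrist's pose just before it. camera_model takes no time and is no camera call; for the wrist camera it gives the pose at the moment of the call.
- workorder.sign_off(): hands the job in, once; it reports no verdict.
The state is a dict: "t": time; "joint_pos": joint angles; "joint_vel": joint speeds; "joint_torque": joint torques, N m; "tool_pos": TCP position; "tool_rot": TCP orientation; "wrist_force": force on the tool from outside, world axes, zero at the start; "torque": the same for the moment, N m; "opening": finger opening in m.
Only numpy, scipy, OpenCV 4.12 (cv2) and the standard library are available. Lean on these libraries where they do the work, as an engineer would, in place of code of your own. Each camera call takes 0.05 s, during which the arm holds its last target. There are 200 camera calls.

## Working session

There is one attempt and no reset: what is moved stays moved. The work goes in short steps, Python scripts to look and compute and a tool call to move; the robot and the scene stay as the last step left them, time stands still between calls to the robot, and variables do not carry over. Pictures are saved under pics/ and viewed, on a budget of 10 in all, crops included, one or two more only if the job needs it, and the job is handed in when it is done.

Besides the shell and the picture viewer there is one more tool, called after "Call:" as a command line: name --argument value ..., lists and objects as JSON in quotes. step_arm: Moves the arm, as the interface text tells. Its arguments: {"type":"object","properties":{"targets":{"type":"array"},"grip_force":{"type":"number"}},"required":["targets"]}

```bash
mkdir -p pics; ls
cat > h.py <<'E'
import numpy as np, cv2
from station import robot, imaging, workorder
def snap(n,save=None):
    m=imaging.camera_model(n); p,d=imaging.snapshot(n)
    p=np.array(p)
    if save: cv2.imwrite('pics/%s.png'%save,p); np.savez('pics/%s.npz'%save,p=p,d=d,K=m['K'],R=m['R'],t=m['t'])
    return p,d,m
def world(d,m):
    K,R,t=[np.array(m[k]) for k in 'KRt']
    v,u=np.mgrid[:d.shape[0],:d.shape[1]]
    c=np.stack([(u-K[0,2])/K[0,0]*d,(v-K[1,2])/K[1,1]*d,d],-1)
    return (c-t.ravel())@R
E
python3 - <<'E'
from h import *
p,d,m=snap('top','top0'); q,e,n=snap('side','side0')
cv2.imwrite('pics/both0.png',np.vstack([p,q])[:, :] if 0 else cv2.resize(np.hstack([p,q]),(800,300)))
cv2.imwrite('pics/topbig.png',cv2.resize(p,(800,600)))
print(robot.get_obs())
E
```

```text
pics
{'t': 0.1, 'joint_pos': array([-1.37867913,  0.60006445, -0.00256181,  1.60006514,  0.00179451,
        0.94290618, -0.07978075]), 'joint_vel': array([ 0.00221298, -0.00069685, -0.0017668 , -0.00339042, -0.00025358,
       -0.00119664,  0.00129508]), 'joint_torque': array([ 4.15353250e-03, -7.77982593e+01,  1.56998511e+00, -2.58622152e+01,
        1.27075484e-02,  5.43757327e-03, -1.14586975e-06]), 'tool_pos': array([0.19243909, 0.69854391, 0.23048363]), 'tool_rot': array([-3.72656701e-05,  1.33959754e-01,  9.90986511e-01, -7.19450898e-04]), 'wrist_force': array([-0.53687095, -0.19761731,  0.88631829]), 'torque': array([ 0.00322118, -0.03720433,  0.05105803]), 'opening': 0.08556313498340726}
```

View pics/topbig.png

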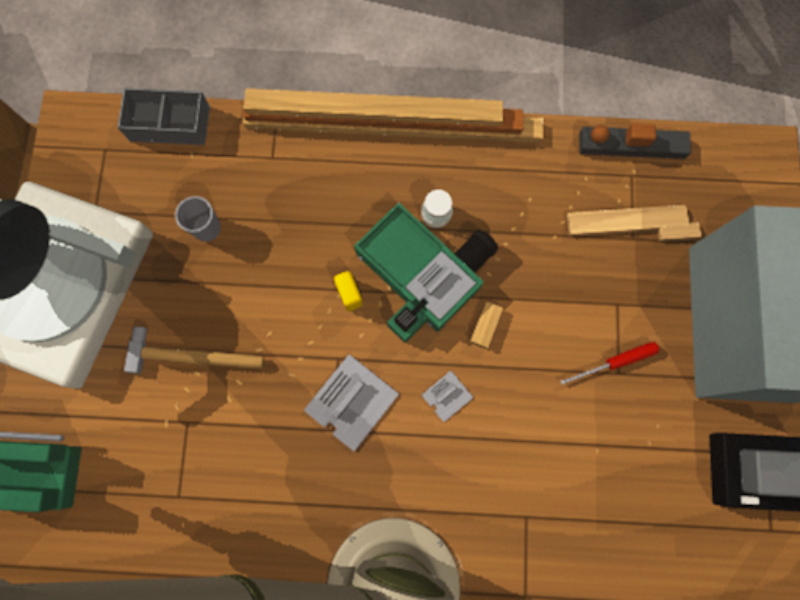

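View pics/side0.png

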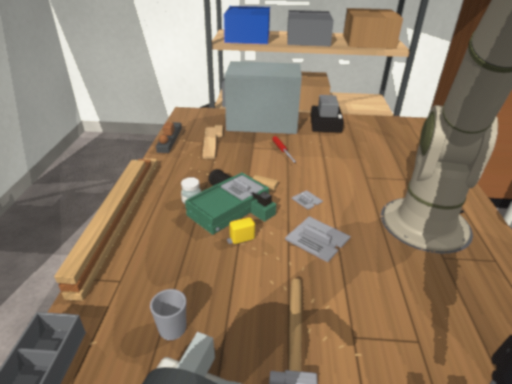

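The top view (800-px scale) shows three cover-like plates: a large one at (352,402), a small one at (447,396) and a middle-sized one on the housing at (443,285). The middle one is meant, because it sits on the seat beside the black tab at (408,318). I'll measure it and confirm with a crop.

```bash
cat > meas.py <<'E'
from h import *
z=np.load('pics/top0.npz'); p,d=z['p'],z['d']; W=world(d,z)
hsv=cv2.cvtColor(p,cv2.COLOR_BGR2HSV)
roi=np.zeros(d.shape,bool); roi[120:225,215:325]=1
g=roi&(hsv[...,0]>55)&(hsv[...,0]<95)&(hsv[...,1]>90)&(W[...,2]>.03)
gray=roi&(hsv[...,1]<70)&(W[...,2]>.04)&(W[...,2]<.085)&(hsv[...,2]>60)
blk=roi&(hsv[...,2]<60)&(W[...,2]>.05)&(W[...,2]<.085)
for nm,mk in(('green',g),('gray',gray),('black',blk)):
    n,l,s,c=cv2.connectedComponentsWithStats(mk.astype(np.uint8),connectivity=4)
    for i in range(1,n):
        if s[i,4]<12: continue
        P=W[l==i]; r=cv2.minAreaRect((P[:,:2]*1000).astype(np.float32))
        print(nm,s[i,4],'px',c[i].round(1),'mean',P.mean(0).round(4),'z%',np.percentile(P[:,2],[5,50,95]).round(4),'rect',np.round(r[0],1),np.round(r[1],1),round(r[2],1))
bench=W[210:222,160:200]; print('bench z',np.median(bench[...,2]))
cv2.imwrite('pics/crop0.png',cv2.resize(p[120:280,180:340],(640,640),interpolation=cv2.INTER_CUBIC))
E
python3 meas.py
```

```text
green 2214 px [260.3 166.6] mean [0.5969 0.0061 0.0574] z% [0.0419 0.0489 0.0597] rect [493.5  33.8] [246.5 388.5] 63.1
gray 297 px [280.1 131.8] mean [ 0.7066 -0.0488  0.0649] z% [0.0423 0.0686 0.0732] rect [708.7 -49.6] [54.6 54.7] 41.1
gray 1043 px [281.7 182. ] mean [ 0.5528 -0.06    0.056 ] z% [0.0505 0.055  0.071 ] rect [554.2 -59.4] [ 93.2 104.2] 47.7
gray 12 px [257.5 201. ] mean [0.4882 0.009  0.0732] z% [0.0689 0.0729 0.0788] rect [488.6   8.6] [ 2.9 23.6] 49.9
gray 13 px [259.8 206.2] mean [0.4735 0.0014 0.071 ] z% [0.0681 0.0703 0.0746] rect [474.1   1.3] [ 8.2 11.9] 49.8
black 286 px [304.9 159.4] mean [ 0.6262 -0.1273  0.0556] z% [0.0507 0.0556 0.0605] rect [ 625.7 -127.9] [42.9 73.7] 48.2
black 56 px [266.  197.8] mean [ 0.5014 -0.0156  0.0611] z% [0.0509 0.0569 0.0729] rect [504.3 -13.4] [18.8 52. ] 48.6
black 53 px [259.5 206.8] mean [0.4719 0.0024 0.0697] z% [0.0572 0.0715 0.0742] rect [479.7   1.5] [28.9 33.2] 48.8
bench z 0.0002968173110179564
```

View pics/crop0.png

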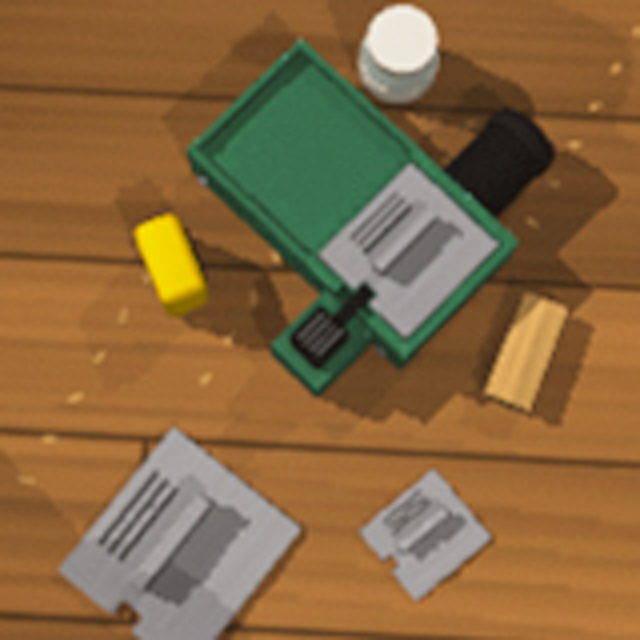

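The crop confirms it. The seated plate at about (410,250) has its notch engaged by the black tab at (320,335). The two loose plates, one larger and one smaller, are decoys. From this, housing yaw is about 48.3° and the cover centre about (0.554, -0.059). I'll move above the tab with the fingers shut.

Call:
step_arm --targets '[[[0,0,0,-2.9,-3.7,0,1],[0,0,0,-2.9,-3.7,0,1],[0,0,0,-2.9,-3.7,0,1],[0,0,0,-2.9,-3.7,0,1],[0,0,0,-2.9,-3.7,0,1],[0,0,0,-2.9,-3.7,0,1],[0,0,0,-2.9,-3.7,0,1],[0,0,0,-2.9,-3.7,0,1]]]' --grip_force 40

```text
t: 0.9
tool_pos: [0.338, 0.3501, 0.2312]
tool_rot: [0.0, 0.134, 0.991, -0.0]
wrist_force: [0.7, 0.6, -0.5]
opening: -0.0004
```

Call:
step_arm --targets '[[[0,0,0,-2.9,-3.7,0,1],[0,0,0,-2.9,-3.7,0,1],[0,0,0,-2.9,-3.7,0,1],[0,0,0,-2.9,-3.7,0,1],[0,0,0,-2.9,-3.7,0,1],[0,0,0,-2.9,-3.7,0,1],[0,0,0,-2.9,-3.7,0,1],[0,0,0,-2.9,-3.7,0,1]]]'

```text
t: 1.7
tool_pos: [0.483, 0.0031, 0.2313]
tool_rot: [0.0, 0.134, 0.991, 0.0]
wrist_force: [1.3, 1.3, 0.1]
opening: 0.0003
```

Call:
step_arm --targets '[[[0,0,0.145,0,0,0,1],[0,0,0.145,0,0,0,1],[0,0,0.145,0,0,0,1],[0,0,0.145,0,0,0,1],[0,0,0.145,0,0,0,1],[0,0,0.145,0,0,0,1],[0,0,0.145,0,0,0,1],[0,0,0.145,0,0,0,1]]]'

```text
t: 2.5
tool_pos: [0.4825, 0.005, 0.2312]
tool_rot: [-0.0, 0.657, 0.754, -0.0]
wrist_force: [-0.8, -0.5, -0.9]
opening: 0.0007
```

Call:
step_arm --targets '[[[0,0,0.145,0,0,0,1],[0,0,0.145,0,0,0,1],[0,0,0.145,0,0,0,1],[0,0,0.145,0,0,0,1],[0,0,0.145,0,0,0,1],[0,0,0.145,0,0,0,1],[0,0,0,0,0,0,1]]]'

```text
t: 3.2
tool_pos: [0.4825, 0.0052, 0.2311]
tool_rot: [0.0, 0.913, 0.408, -0.0]
wrist_force: [-0.1, 0.1, -0.8]
opening: 0.0002
```

Run:
```python
from h import *
from scipy.spatial.transform import Rotation as Ro
p,d,m=snap('wrist','w1'); o=robot.get_obs()
q=o['tool_rot'];R=Ro.from_quat(q[[1,2,3,0]]).as_matrix()
print(o['t'],o['tool_pos'],np.degrees(np.arctan2(R[1,0],R[0,0])),R[:,2],o['opening'],o['joint_pos'],m['t'])
W=world(d,m); hsv=cv2.cvtColor(p,cv2.COLOR_BGR2HSV)
zz=W[...,2]
masks={'gray':(hsv[...,1]<70)&(zz>.045)&(zz<.085)&(hsv[...,2]>60),'black':(hsv[...,2]<60)&(zz>.062)&(zz<.085),
 'green':(hsv[...,0]>55)&(hsv[...,0]<95)&(hsv[...,1]>90)&(zz>.03)&(zz<.07)}
for nm,mk in masks.items():
    n,l,s,c=cv2.connectedComponentsWithStats((mk&(d>0)).astype(np.uint8),connectivity=4)
    for i in range(1,n):
        if s[i,4]<150: continue
        P=W[l==i]; r=cv2.minAreaRect((P[:,:2]*1000).astype(np.float32))
        print(nm,s[i,4],'px',c[i].round(0),'z%',np.percentile(P[:,2],[5,50,95]).round(4),'rect',np.round(r[0],1),np.round(r[1],1),round(r[2],1))
```

```text
3.25 [0.48252134 0.00520165 0.23108364] 48.482792035647684 [-4.91816511e-04 -5.26964107e-04 -9.99999740e-01] -0.00019210572127829946 [-0.61804969  0.36596968  0.66080009  2.16867376 -0.34318005  0.70914953
 -0.44984318] [-0.35568504  0.2780119   0.465274  ]
gray 3614 px [475.  52.] z% [0.0479 0.0695 0.0709] rect [711.3 -48. ] [52.3 53.4] 61.0
gray 8044 px [346. 169.] z% [0.0533 0.0548 0.072 ] rect [552.4 -62. ] [ 92.8 103.3] 48.5
black 672 px [256. 173.] z% [0.068  0.0711 0.0724] rect [481.2   2.8] [30.4 33.5] 48.4
green 13832 px [347.  87.] z% [0.0424 0.0481 0.0576] rect [567.5   1.2] [221.1 183.7] 47.9
```

View pics/w1.png

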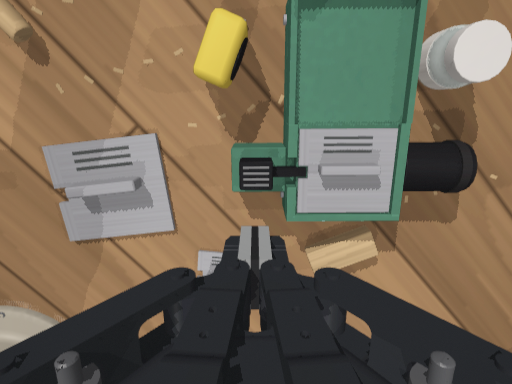

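The wrist view shows the tab at (256,173) and the cover at (346,169), latched, with the ledge clear ahead of it. The tab is at (0.481, 0.003), z 0.071, and the rectangle angles (48.4°) agree. I'll press now.

Call:
step_arm --targets '[[[0,0,0,-0.3,0,4,1],[0,0,0,0,0,4,1],[0,0,0,0,0,4,1],[0,0,0,0,0,3,1],[0,0,0,0,0,0.4,1],[0,0,0,0,0,0.3,1],[0,0,0,0,0,0.3,1],[0,0,0,0,0,0.2,1]]]'

```text
t: 4.05
tool_pos: [0.4815, 0.0027, 0.0704]
tool_rot: [0.0, 0.912, 0.409, 0.001]
wrist_force: [-0.1, -1.3, 3.0]
opening: -0.0
```

Call:
step_arm --targets '[[[0,0,0,0,0,0.2,1],[0,0,0,0,0,0.2,1],[0,0,0,0,0,0.1,1],[0,0,0,0,0,0,1],[0,0,0,0,0,0,1]]]'

```text
t: 4.55
tool_pos: [0.4813, 0.0028, 0.0645]
tool_rot: [0.0, 0.912, 0.409, 0.0]
wrist_force: [1.8, -0.1, 2.8]
opening: -0.0001
```

Call:
step_arm --targets '[[[0,0,0,0,0,0.1,1],[0,0,0,0,0,0.1,1],[0,0,0,0,0,0.1,1],[0,0,0,0,0,0,1],[0,0,0,0,0,0,1]]]'

```text
t: 5.05
tool_pos: [0.4814, 0.0028, 0.0634]
tool_rot: [-0.0, 0.913, 0.409, 0.002]
wrist_force: [-3.4, -0.0, 40.8]
opening: 0.0
```

That is a firm end stop: 41 N at z 0.0634. I'll lift and go behind the rib.

Call:
step_arm --targets '[[[0,0,0,0,0,-3,1],[0,0,0,0,0,-2,1],[0,0,0,-0.9,4.8,0,1],[0,0,0,-0.9,4.8,0,1],[0,0,0,0,0,0,1],[0,0,0,0,0,0,1]]]'

```text
t: 5.65
tool_pos: [0.5398, -0.0751, 0.1108]
tool_rot: [-0.0, 0.913, 0.408, -0.001]
wrist_force: [-0.2, 0.7, -0.9]
opening: -0.0001
```

```bash
cat > chk.py <<'E'
from h import *
import sys
from scipy.spatial.transform import Rotation as Ro
o=robot.get_obs(); q=o['tool_rot'];R=Ro.from_quat(q[[1,2,3,0]]).as_matrix()
a=np.radians(48.4); H=np.array([[np.cos(a),np.sin(a)],[-np.sin(a),np.cos(a)]])
O=np.array([.5532,-.0612])+.065*H[0]
print('t',o['t'],'tcp',o['tool_pos'],'in housing mm',(H@(o['tool_pos'][:2]-O)*1000).round(1))
for n in ('wrist','top'):
    p,d,m=snap(n,n+sys.argv[1]); W=world(d,m); hsv=cv2.cvtColor(p,cv2.COLOR_BGR2HSV)
    L=np.concatenate([(W[...,:2]-O)@H.T*1000,W[...,2:]*1000],-1)
    inh=(abs(L[...,0])<112)&(abs(L[...,1])<58)&(d>0)
    plate=inh&(hsv[...,1]<70)&(hsv[...,2]>60)&(L[...,2]>44)&(L[...,2]<60)
    rib=inh&(hsv[...,1]<70)&(L[...,2]>64)&(L[...,2]<76)
    tab=(abs(L[...,0]+65)<10)&(abs(L[...,1]-95)<10)&(d>0)
    for nm,k in(('plate',plate),('rib',rib),('tab',tab)):
        if k.sum()>8: print(n,nm,k.sum(),'lo',np.percentile(L[k],3,0).round(1),'med',np.median(L[k],0).round(1),'hi',np.percentile(L[k],97,0).round(1))
    if n=='wrist' or 1:
        k=plate
        if k.sum()>50:
            A=np.c_[L[k][:,:2],np.ones(k.sum())]; c=np.linalg.lstsq(A,L[k][:,2],rcond=None)[0]; print('  slope',c[:2].round(3))
E
python3 chk.py a
```

```text
t 5.65 tcp [ 0.53976218 -0.07512478  0.11080941] in housing mm [-84.3   0.8]
wrist plate 17507 lo [-105.9  -46.4   53.4] med [-54.9   0.3  54.8] hi [-21.9  48.7  56.1]
wrist rib 1780 lo [-64.5 -26.2  66.1] med [-58.9   0.9  72.5] hi [-54.9  28.9  73.9]
wrist tab 972 lo [-74.3  85.6  62.7] med [-65.   95.   64.1] hi [-55.6 104.3  65.7]
  slope [ 0.002 -0.001]
top plate 214 lo [-109.5  -40.9   49.6] med [-98.8  20.3  54.6] hi [-77.3  50.9  59.4]
  slope [-0.017 -0.011]
```

View pics/wrista.png

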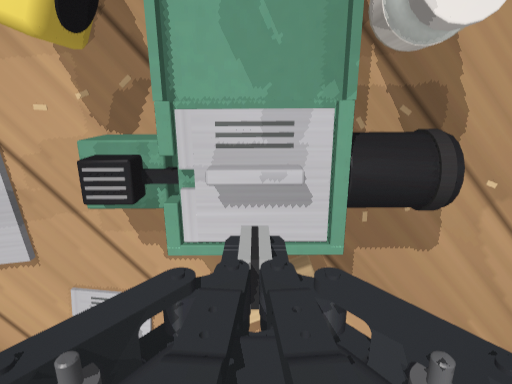

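The view shows the tab top at 64.1 mm, so it is fully in. The cover is still seated, with the rib's rear face at x = -65, and the finger is behind it. I'll lower to z 0.060 and push.

Call:
step_arm --targets '[[[0,0,0,0,0,2.5,1],[0,0,0,0,0,1.5,1],[0,0,0,0,0,1.0,1],[0,0,0,0,0,0,1],[0,0,0,0.4,0,0,1],[0,0,0,0.4,0,0,1],[0,0,0,0.5,0,0,1],[0,0,0,0.5,0,0,1]]]'

```text
t: 6.55
tool_pos: [0.5524, -0.0613, 0.0619]
tool_rot: [0.0, 0.913, 0.409, 0.0]
wrist_force: [-3.3, -3.6, 4.2]
opening: 0.0
```

Call:
step_arm --targets '[[[0,0,0,0.6,0,0,1],[0,0,0,0.6,0,0,1],[0,0,0,0.6,0,0,1],[0,0,0,0.6,0,0,1]]]'

```text
t: 6.95
tool_pos: [0.5686, -0.0429, 0.0613]
tool_rot: [0.0, 0.913, 0.409, -0.0]
wrist_force: [-2.5, -4.3, 3.6]
opening: -0.0
```

Call:
step_arm --targets '[[[0,0,0,0.7,0,0,1],[0,0,0,0.7,0,0,1],[0,0,0,0.7,0,0,1],[0,0,0,0.7,0,0,1],[0,0,0,0.7,0,0,1],[0,0,0,0.7,0,0,1],[0,0,0,0,0,0,1]]]'

```text
t: 7.65
tool_pos: [0.5972, -0.0106, 0.0612]
tool_rot: [-0.0, 0.912, 0.41, 0.0]
wrist_force: [-0.1, -0.7, -0.3]
opening: -0.0001
```

```bash
python3 chk.py b
```

```text
t 7.65 tcp [ 0.59721314 -0.01055724  0.06122194] in housing mm [2.1 0.7]
wrist plate 22047 lo [-14.3 -46.5  52. ] med [31.9  0.4 53.7] hi [57.2 49.1 55.7]
wrist rib 3445 lo [  8.5 -25.9  65.3] med [19.1  1.4 71.5] hi [23.3 28.8 74. ]
  slope [-0.012 -0.001]
top plate 500 lo [-91.7 -42.   44.6] med [-20.5  18.2  53.9] hi [46.7 50.9 58.5]
top tab 176 lo [-72.5  85.7  61.8] med [-62.7  96.  595.7] hi [-55.4 104.5 645. ]
  slope [ 0.067 -0.016]
```

Call:
step_arm --targets '[[[0,0,0,0.6,0,0,1],[0,0,0,0.6,0,0,1],[0,0,0,0.6,0,0,1],[0,0,0,0.6,0,0,1],[0,0,0,0.5,0,0,1],[0,0,0,0,0,0,1],[0,0,0,0,0,0,1],[0,0,0,0,0,0,1]]]'

```text
t: 8.55
tool_pos: [0.6157, 0.0098, 0.0614]
tool_rot: [0.0, 0.913, 0.409, 0.0]
wrist_force: [-0.3, 0.4, -0.2]
opening: -0.0001
```

Call:
step_arm --targets '[[[0,0,0,-0.5,0,0,1],[0,0,0,-0.5,0,0,1],[0,0,0,0,0,-3,1],[0,0,0,0,0,-4,1],[0,0,0,-3,0,-4,1],[0,0,0,-4,0,0,1],[0,0,0,0,0,0,1],[0,0,0,0,0,0,1]]]'

```text
t: 9.35
tool_pos: [0.5616, -0.0508, 0.1718]
tool_rot: [-0.0, 0.913, 0.408, 0.0]
wrist_force: [0.4, 1.1, 0.6]
opening: 0.0002
```

```bash
python3 chk.py c
```

```text
t 9.35 tcp [ 0.56163518 -0.05081706  0.17176449] in housing mm [-51.6   0.6]
wrist plate 14640 lo [-46.4 -45.7  44.7] med [38.8  1.1 52.8] hi [84.6 48.9 54.3]
wrist rib 1207 lo [ 41.6 -26.1  68.6] med [46.2  1.8 70.6] hi [51.2 29.6 72. ]
wrist tab 520 lo [-74.2  85.7  62.6] med [-65.2  95.   64.2] hi [-55.5 104.5  65.7]
  slope [ 0.032 -0.   ]
top plate 73 lo [-98.  -36.5  44.1] med [-76.6   1.   45.8] hi [-59.6  34.8  50.2]
top tab 133 lo [-74.5  85.8  61.1] med [-65.7  95.  681.2] hi [-55.4 104.4 699.1]
  slope [0.011 0.007]
```

View pics/wristc.png

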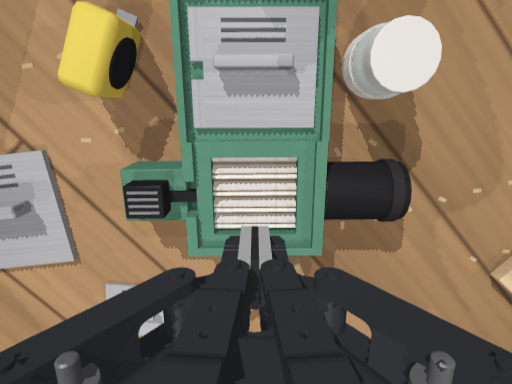

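The view shows the filter exposed at (255,190), the cover on the ledge at (253,70), the tab still in and the hand clear. The plate slope fit included filter pixels, so I'll refit it on the cover alone and hand in if it is flat.

Run:
```python
from h import *
z=np.load('pics/wristc.npz'); W=world(z['d'],z); a=np.radians(48.4); H=np.array([[np.cos(a),np.sin(a)],[-np.sin(a),np.cos(a)]])
L=np.concatenate([(W[...,:2]-np.array([.5532,-.0612]))@H.T*1000-[65,0],W[...,2:]*1000],-1)
hsv=cv2.cvtColor(z['p'],cv2.COLOR_BGR2HSV)
k=(hsv[...,1]<70)&(abs(L[...,0]-41)<60)&(abs(L[...,1])<53)&(L[...,2]>50)&(L[...,2]<57)&(L[...,0]>-12)
P=L[k];c=np.linalg.lstsq(np.c_[P[:,:2],np.ones(len(P))],P[:,2],rcond=None)[0]
print('slope',c,'x range',np.percentile(P[:,0],[1,99]),'top z',np.median(P[:,2]))
if np.hypot(*c[:2])<.03 and P[:,0].min()>-12 and np.percentile(P[:,0],1)>-10: print(workorder.sign_off())
```

```text
slope [1.96790456e-03 5.07787889e-04 5.27856617e+01] x range [-2.42585091 86.02179756] top z 52.86405096498367
the job is handed in; nothing more can be done
None
```

I pressed the tab to its end stop, pushed the released cover along its seat onto the ledge by the back of its rib, then backed the hand off and handed the job in. Signing off gives no verdict, so these are my own last checks:

- **Tab:** its top measured 64.2 mm above the bench, which is fully in. The press ended firmly on the stop at about 41 N of wrist force, with the fingertips doing the pressing.
- **Cover position:** its centre is about 41–42 mm ahead of the housing's middle (29 to 65 mm allowed). The rear edge is at about -2 mm, past the seat's end at -15 mm.
- **Cover flatness:** its top is 52.9 mm above the bench, where it should be on the ledge. The slope is about 0.002 rad.
- **Filter and hand:** the last wrist picture shows the filter uncovered and the hand clear, with the wrist force near zero.
- **Other things on the bench:** I did not measure these again. The tape measure and glue pot are still standing in that picture, and the hand did not go near the others.

One check disagreed: the first slope fit gave 0.032 rad because it picked up filter pixels. The refit on the plate alone gave the 0.002 rad above. The top camera was no use for the last check because the arm was in its way.

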